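# Shut the lotion dispenser and hold its filler lid at vent

## Task

Push the lotion dispenser's open front door shut until it seats on its catch. Then take the teal lid by its bar from the slate coaster, put it down into the filler neck on top of the dispenser with its white stripe in line with the green dots, and turn it clockwise until the stripe points at the yellow dots, half way to the lock at the red dots; do not let it click into the lock. The lid is sprung and turns back if let go, so finish still gripping it there while it vents; leave the vase, the bean pot and the white dish where they stand.

Things in the scene. Friction and masses are not known exactly. Their poses are not given: they have to be found in the camera images.
- front_door (a joint): Hinge of the dispenser's grey-green front door, rad: 0 is shut, grows as the free edge swings out towards the robot (0.35 to 0.75 at the start). A sprung ball catch resists with a few N from about 0.1 rad down to 0.05, then draws the door fully shut. Otherwise only slight friction.
- door_hinge (a point): On the door's upright hinge line, half-way up the door, fixed to the dispenser; axes as the dispenser's: x from front to back, y to its left seen from the robot, z up. Door: flat panel 136 wide, 104 high, 10 thick, inner face in the plane of the hinge line; shut, it runs along -y from the hinge, its outer face 10 mm to -x.
- door_push (a point): On the door's outer face (the side to push), 110 mm from the hinge line, 26 mm from the free edge, 18 mm below the door's top edge, 21 mm below the housing's top, 34 mm above the height of door_hinge. Moves with the door; -x is the door's outward normal, -y runs from hinge to free edge.
- neck (a point): Centre of the mouth of the dark filler neck on the dispenser's flat top, 189.5 mm above the shelf; axes as the dispenser's. Neck 70 across, 14.5 high, on a pale housing 120 (x) by 140 (y), centred under it. The mouth is a hole 36 across with two entry slots along +x and -x, 15 wide, reaching 29 mm from the axis. Its lip is 5 mm thick.
- track (a point): On the neck's axis, on the floor of the track in which the lugs turn under the lip: 14.5 mm below neck, track 9.5 mm high. From entry (0 deg, green dots) the lid turns only clockwise seen from above: vent at 45 deg; lock pawls resist from about 60 deg and click over at 80 to 90 deg (red dots). From about 9 deg on a spring turns the lid back with 0.05 to 0.1 N m.
- vent_dot (a point): One of the two yellow dots (11 mm across) on the housing top, 47 mm from the neck's axis, 45 deg clockwise from the green dot at the neck's +x slot (the other is opposite, beyond the axis). The stripe along the lid's bar must point at them.
- lid_grip (a point): Centre of the teal lid's upright grip bar; x along the bar and its white stripe, z up. Bar 46 long (x), 14 thick (y), 30 high. It stands on a round cap 72 across, 8 thick, whose top is 15 mm below this point. A half turn about z gives the same lid. With the lid down in the neck this point is 24.5 mm above neck.
- lid: The teal bayonet lid, about 0.12 kg; origin at the centre of its underside, 39 mm below lid_grip, same axes. Under its cap: a plug 30 across, 16 deep, with two lugs at its foot along +x and -x, 52 over both ends, 10 wide, 7 high.
- coaster: Square slate coaster 100 by 100, 6 thick, fixed on the shelf; origin at the centre of its underside. The lid stands on it at the start.
- vase: Cream ceramic vase, 94 across at most, 175 high; origin at the centre of its underside. Leave alone.
- bean_pot: Dark brown clay bean pot with its lid on, 148 across, 136 high; origin at the centre of its underside. Leave alone.
- dish: White melamine dish under the dispenser, 80 by 110, 20 high; origin at the centre of its underside. Leave alone.
Not all that is in view belongs to the job. What is meant by the lid is not brown, orange or purple, and is the smaller of those in its own colour.

How it is judged:
On the way, in this order (a step that is already met when the one before it is completed fails the run):
1. the front door is shut on its catch (below 0.03 rad), with the lid not yet in the neck (value of joint front_door below 0.03 rad and distance between lid_grip and neck above 0.06 m), for 0.3 s.
2. the lid is down in the neck at its entry (within 26 deg of it), lugs below the lip (z of lid_grip in the frame of neck between 0.021 and 0.029 m and horizontal distance between lid_grip and neck below 0.006 m and angle between lid_grip's own z axis and vertical below 0.14 rad and angle between the x axis of lid_grip and the x axis of neck, either way round below 0.45 rad), for 0.1 s.
3. the lid is turned half way, 35 to 55 deg, and gripped (z of lid_grip in the frame of neck between 0.021 and 0.029 m and horizontal distance between lid_grip and neck below 0.006 m and angle between lid_grip's own z axis and vertical below 0.14 rad and angle between the x axis of lid_grip and the x axis of neck, either way round between 0.61 and 0.96 rad and contact force between the fingers and lid above 2 N), for 0.2 s.
At the end, for the whole second after the job is handed in: Door shut (under 0.03 rad); lid in the neck (grip point 21 to 29 mm above its mouth, within 6 mm of its axis, 8 deg of upright), turned 35 to 55 deg clockwise from entry and gripped with over 2 N; vase, bean pot and dish within 30 mm of their starts (all of step 3 and value of joint front_door below 0.03 rad and distance of each of vase, bean_pot, dish from where it was at the start of the episode below 0.03 m); the arm keeps its last pose, push and grip.
It fails at once if the lid clicks into the lock (turned past 66 deg in the neck) (z of lid_grip in the frame of neck between 0.021 and 0.029 m and horizontal distance between lid_grip and neck below 0.006 m and angle between lid_grip's own z axis and vertical below 0.14 rad and angle between the x axis of lid_grip and the x axis of neck, either way round above 1.15 rad).
It fails at once if the vase, the bean pot or the dish is knocked over or pushed 30 mm (distance of any of vase, bean_pot, dish from where it was at the start of the episode above 0.03 m or angle between any of vase, bean_pot, dish's own z axis and vertical above 0.35 rad).
It also fails if it takes over 64 s, if anything falls off the work surface, if the arm or the gripper's body presses on something with over 40 N, if the wrist force passes 120 N, or if a joint passes its speed limit or range.

## Robot

A 6-joint arm with a two-finger parallel gripper is mounted at the origin on the work surface. World frame = base frame: x ahead of the robot, y to its left, z up, the work surface at z = 0. Lengths are in m, angles in rad, forces in N, time in s.
With the tool pointing down it reaches from about 0.375 to 0.825 m from the base axis. Payload 5.5 kg.
Tool frame: the origin (TCP) lies on the centre line of the jaws, within the pads' length; the fingertips stand 22 mm ahead of it and the grasp point (between the pads) lies 3 mm ahead of it; z points along the fingers, y is the direction in which the jaws open and shut (so a half turn about z gives the same grasp; the last joint's range is limited). The gripper opens to 85 mm and grips with 20 to 120 N. Pads are 22 mm wide; open, the fingers measure 114 mm over their backs; the gripper's body (76 mm by 85 mm) begins 54 mm behind the grasp point. The pads swing forward as they close: fully open they stand 13 mm farther back than shut.
Start: joints at [1.334, 0.314, -0.047, 1.21, 0, 1.571], TCP at [0.141, 0.583, 0.253] pointing down, gripper open.
Joint ranges: [-2.67, 2.67], [-0.69, 1.73], [-1.03, 1.25], [-2.08, 2.16], [-1.42, 1.45], [-3.14, 3.14]. Speed limits (rad/s): [2.39, 2.39, 3.01, 3.14, 3.14, 3.14].

## Interface

Orientations are given as a rotation vector (axis times angle).
In Python, from station import bot gives the robot as it stands. The module is installed in compiled form; this text tells all that it offers.
- The arm moves only by the shell command python3 -m pendant 'ROWS' [FORCE]. ROWS is JSON, a list of rows, each a list of 7 numbers: the turn, a rotation vector about the tool's x, y, z in rad, then the shift along the tool's x, y, z in mm, then the opening, from -1 (shut) to 1 (fully open). In form: [[ax, ay, az, dx, dy, dz, fingers], ...]. A call has 1 to 12 rows; each row shifts and turns the commanded pose from where the row before left it, along the tool's axes as they then stand; what a row does not reach is not made up. A row lasts 1/12 s, in which the tool goes at most 41.7 mm and 7.16 degrees, less where a joint would pass 70% of its speed; a pose out of reach is approached as far as the arm can. A call with a gripper value outside its range is refused whole. The fingers move at their own pace and stop on an object; FORCE is the grip in N (left out, the last holds). Time passes only in rows, so rows that do not move let the fingers close. It gives the time, the measured TCP pose, the force and the opening at its end, in the units of the state.
- bot.observe(): the state, without advancing time (a new reading comes with each control period).
- bot.grab_frame(name): name is "side" or "top"; returns the picture (384x512x3 uint8, red, green, blue); there is no depth.
- bot.get_calibration(name): a dict with "K" (3x3 intrinsics, pixels), "dist" ([k1, k2, p1, p2, k3] as OpenCV has them; the pictures are not rectified), "R" (3x3) and "t" (3): a world point X has camera coordinates R X + t. Camera axes: x right, y down, z forward; pixel columns grow to the right and rows downward; lengths in m; the calibration is good to about 2 mm. A picture is of the moment at which its call begins. get_calibration takes no time and is no camera call.
- bot.sign_off(): hands the job in, once; it reports no verdict.
The state is a dict: "time_s": time; "joint_pos": joint angles; "joint_vel": joint speeds; "effort": joint torques, N m; "tool_pos": TCP position; "tcp_rot": TCP orientation; "ft_force": force on the tool from outside, world axes, zero at the start; "torque": the same for the moment, N m; "finger_gap": finger opening in m.
Only numpy, scipy, OpenCV 4.12 (cv2) and the standard library are available. Lean on these libraries where they do the work, as an engineer would, in place of code of your own. Each camera call takes 0.05 s, during which the arm holds its last target. There are 200 camera calls.

## Working session

There is one attempt and no reset: what is moved stays moved. The work goes in short steps, Python scripts to look and compute and a shell command to move; the robot and the scene stay as the last step left them, time stands still between calls to the robot, and variables do not carry over. Pictures are saved under pics/ and viewed, about 8 in all and at most 12, crops included, and the job is handed in when it is done.

```bash
mkdir -p pics; cat > h.py <<'E'
import numpy as np, cv2
from station import bot
from scipy.spatial.transform import Rotation as Rn
def snap(n,f):
    im=bot.grab_frame(n); cv2.imwrite(f'pics/{f}.png',cv2.cvtColor(im,cv2.COLOR_RGB2BGR)); return im
def ray(n,uv):
    c=bot.get_calibration(n);K,d,R,t=[np.array(c[k],float) for k in('K','dist','R','t')]
    p=cv2.undistortPoints(np.array(uv,float).reshape(-1,1,2),K,d).reshape(-1,2)
    v=np.c_[p,np.ones(len(p))]@R; return -R.T@t, v/np.linalg.norm(v,axis=1)[:,None]
def onz(n,uv,z):
    o,v=ray(n,uv); return o+v*((z-o[2])/v[:,2])[:,None]
def proj(n,X):
    c=bot.get_calibration(n);K,d,R,t=[np.array(c[k],float) for k in('K','dist','R','t')]
    return cv2.projectPoints(np.array(X,float).reshape(-1,1,3),cv2.Rodrigues(R)[0],t,K,d)[0].reshape(-1,2)
E
python3 - <<'E'
from h import *
a=snap('side','s0');b=snap('top','t0')
for n in('side','top'):
    c=bot.get_calibration(n);R=np.array(c['R']);print(n,-R.T@np.array(c['t']),R[2],c['K'][0][0])
s=bot.observe();print(s['tool_pos'],s['tcp_rot'],s['finger_gap'],s['time_s'])
E
```

```text
side [ 0.20557706 -0.5817514   0.82407348] [ 0.34641907  0.59871756 -0.72217111] 380.2683823007114
top [ 0.33001337 -0.01835902  1.45222686] [ 0.15983948 -0.00369944 -0.98713609] 420.23776604592086
[0.14065575 0.58276876 0.25252219] [-3.71102817e-01 -3.11945652e+00  2.44463946e-03] 0.08542488289499743 0.1
```

View pics/s0.png

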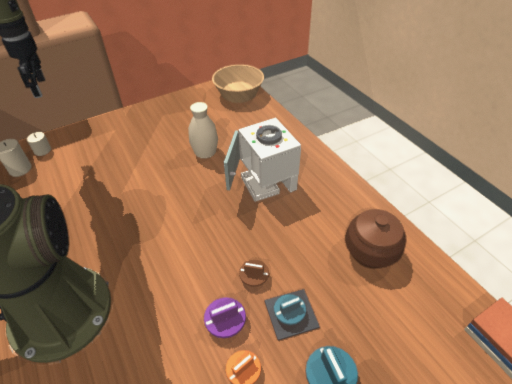

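View pics/t0.png

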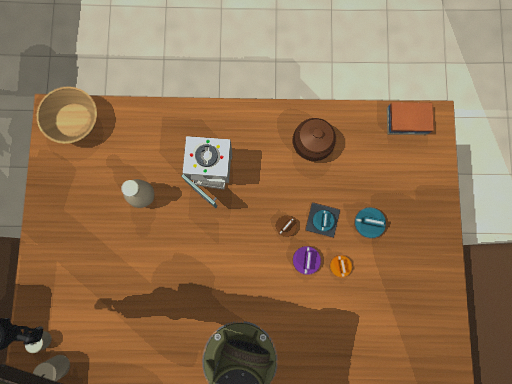

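Candidates (top view): teal lid on slate coaster (323,220), larger teal (371,222), brown (288,226), purple (308,261) and orange (342,266). I choose the teal one at (323,220): it is the smaller teal lid and stands on the coaster. Next come a close crop and the measurements.

```bash
python3 - <<'E'
from h import *
T=cv2.imread('pics/t0.png');S=cv2.imread('pics/s0.png')
a=cv2.resize(T[125:215,165:255],(400,400),interpolation=cv2.INTER_CUBIC)
b=cv2.resize(T[190:250,290:350],(400,400),interpolation=cv2.INTER_CUBIC)
c=cv2.resize(S[105:205,215:315],(400,400),interpolation=cv2.INTER_CUBIC)
cv2.imwrite('pics/c0.png',cv2.resize(np.hstack([a,b]),(800,400)));
def blobs(I,box,lo,hi,mn=3):
    x0,y0,x1,y1=box;h=cv2.cvtColor(cv2.GaussianBlur(I,(1,1),0)[y0:y1,x0:x1],cv2.COLOR_BGR2HSV)
    m=cv2.inRange(h,lo,hi);n,l,st,ce=cv2.connectedComponentsWithStats(m)
    return [(np.round(ce[i]+[x0,y0],2),st[i,4]) for i in range(1,n) if st[i,4]>=mn]
R={'green':((45,90,60),(80,255,255)),'yellow':((18,110,90),(34,255,255)),'red':((0,130,80),(8,255,255))}
for n,I,box in(('top',T,(180,130,235,185)),('side',S,(235,115,305,155))):
    for k,(lo,hi) in R.items():
        for p,ar in blobs(I,box,lo,hi): print(n,k,p,ar,np.round(onz(n,[p],.175)[0],4))
for n,I,box,z in(('top',T,(308,205,338,237),.03),('side',S,(268,290,318,335),.03)):
    for k,lo,hi in(('teal',(85,100,40),(105,255,255)),('white',(0,0,150),(180,90,255))):
        for p,ar in blobs(I,box,lo,hi,8): print(n,k,p,ar,np.round(onz(n,[p],.045 if k=='white' else .03)[0],4))
E
```

```text
top green [207.33 141.11] 9 [0.6855 0.1081 0.175 ]
top green [204.78 170.56] 9 [0.5914 0.1132 0.175 ]
top yellow [217.67 146.22] 9 [0.6696 0.0754 0.175 ]
top yellow [194.5 165.2] 10 [0.6078 0.1455 0.175 ]
top red [191.  154.5] 8 [0.6416 0.1576 0.175 ]
top red [221.17 156.83] 6 [0.6358 0.0636 0.175 ]
side green [253.33 141.33] 3 [0.5926 0.1163 0.175 ]
side yellow [285.2 139.4] 5 [0.6702 0.0787 0.175 ]
side red [276.8 145.6] 5 [0.6369 0.0685 0.175 ]
top teal [323.11 220.27] 321 [ 0.456  -0.2777  0.03  ]
top white [324.92 219.42] 26 [ 0.4577 -0.2811  0.045 ]
side teal [296.24 318.79] 34 [ 0.4546 -0.304   0.03  ]
side white [289.88 301.57] 89 [ 0.4605 -0.2688  0.045 ]
side white [302. 303.] 11 [ 0.4815 -0.2855  0.045 ]
side white [277.92 312.58] 26 [ 0.4238 -0.277   0.045 ]
```

View pics/c0.png

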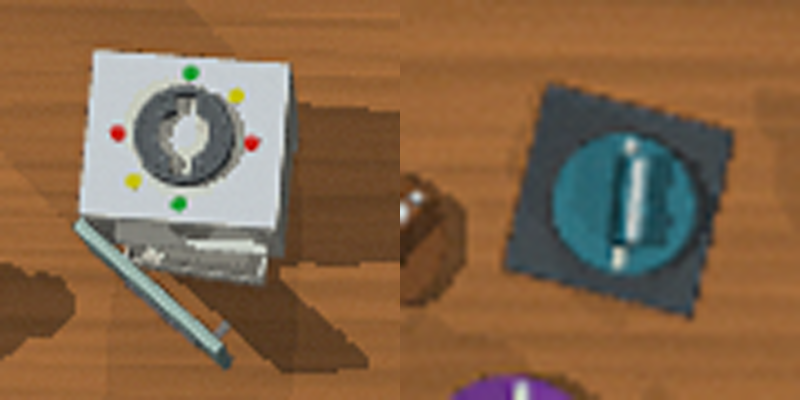

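The crop confirms the lid: small, teal, on the coaster, with its stripe nearly along x. The neck's slots line up with the green dots and the door is open at lower left. Next I work out the numbers for the moves.

```bash
cat >> h.py <<'E'
N=np.array([.6386,.1106,.1895]); YAW=-.060
def d2w(x,y): c,s=np.cos(YAW),np.sin(YAW); return N[:2]+[c*x-s*y,s*x+c*y]
def go(target,yaw,frm=None):
    "turn about tool z (deg), then shift in tool axes (mm) after the turn"
    s=bot.observe(); R=Rn.from_rotvec(s['tcp_rot']).as_matrix(); p=np.array(s['tool_pos'])
    G=np.array([[np.cos(yaw),np.sin(yaw),0],[np.sin(yaw),-np.cos(yaw),0],[0,0,-1]])
    rv=Rn.from_matrix(R.T@G.T if False else R.T@np.array([[np.cos(yaw),np.sin(yaw),0],[np.sin(yaw),-np.cos(yaw),0],[0,0,-1]])).as_rotvec()
    print('rotvec',np.round(rv,4),'shift',np.round(1e3*G.T@(np.array(target)-p),1))
def st():
    s=bot.observe();R=Rn.from_rotvec(s['tcp_rot']).as_matrix()
    print('t',s['time_s'],'p',np.round(s['tool_pos'],4),'yaw',np.round(np.degrees(np.arctan2(R[1,0],R[0,0])),2),'tilt',np.round(R[:2,2],3),'F',np.round(s['ft_force'],1),'M',np.round(s['torque'],2),'gap',round(s['finger_gap'],4),'q',np.round(s['joint_pos'],2))
E
python3 - <<'E'
from h import *
T=cv2.imread('pics/t0.png');h=cv2.cvtColor(T,cv2.COLOR_BGR2HSV)
m=cv2.inRange(h,(85,100,40),(105,255,255)); z=np.zeros_like(m); z[203:239,306:340]=m[203:239,306:340]
c=max(cv2.findContours(z,0,2)[0],key=cv2.contourArea)
print('circle',cv2.minEnclosingCircle(c),'ell',cv2.fitEllipse(c), onz('top',[cv2.fitEllipse(c)[0]],.03))
cs=lambda x,y:(290+(x-400)*.15,190+y*.15)
e=onz('top',[cs(631,143),cs(619,258)],.030); print('capstripe',e,np.arctan2(*(e[0]-e[1])[1::-1]),e.mean(0))
e=onz('top',[cs(640,160),cs(634,238)],.060); print('barstripe',e,np.arctan2(*(e[0]-e[1])[1::-1]),e.mean(0))
d=onz('top',[(182.6,175),(216.3,206.5)],.172);print('door',d)
v=d[1]-d[0];print('th',-(np.arctan2(v[1],v[0])+np.pi/2-YAW),'len',np.linalg.norm(v),'hinge model',d2w(-.06,.068))
for dx,dy,z in((-.20,-.01,.26),):
    w=d2w(dx,dy);print(w);go([*w,z],np.pi+YAW)
print(onz('top',[(138,190)],.17))
st()
E
```

```text
circle ((323.258056640625, 220.48387145996094), 10.844048500061035) ell ((323.25677490234375, 219.91773986816406), (19.547603607177734, 21.673574447631836), 96.5006332397461) [[ 0.45723046 -0.27820955  0.03      ]]
capstripe [[ 0.48609057 -0.28334289  0.03      ]
 [ 0.42756713 -0.27640306  0.03      ]] -0.11803078457330814 [ 0.45682885 -0.27987298  0.03      ]
barstripe [[ 0.47437054 -0.28209916  0.06      ]
 [ 0.43552623 -0.27852469  0.06      ]] -0.09176200611625093 [ 0.45494839 -0.28031192  0.06      ]
door [[0.5767972  0.18153172 0.172     ]
 [0.48035004 0.07469201 0.172     ]]
th 0.674320049312672 len 0.14393324164822635 hinge model [0.58278552 0.18207548]
[0.43836025 0.1126108 ]
rotvec [-1.600e-03 -1.000e-04 -1.768e-01] shift [-325.4 -451.5   -7.5]
[[0.5279251  0.31636451 0.17      ]]
t 0.1 p [0.1407 0.5828 0.2525] yaw 166.43 tilt [-0.    -0.002] F [0.4 0.  0.1] M [-0.02 -0.05  0.03] gap 0.0854 q [ 1.33  0.31 -0.05  1.21 -0.    1.57]
```

```bash
python3 -m pendant '[[0,0,-0.088,0,0,0,-1],[0,0,-0.088,0,0,0,-1],[0,0,0,-20.3,-28.2,0,-1],[0,0,0,-20.3,-28.2,0,-1],[0,0,0,-20.3,-28.2,0,-1],[0,0,0,-20.3,-28.2,0,-1],[0,0,0,-20.3,-28.2,0,-1],[0,0,0,-20.3,-28.2,0,-1],[0,0,0,-20.3,-28.2,0,-1],[0,0,0,-20.3,-28.2,0,-1],[0,0,0,-20.3,-28.2,0,-1],[0,0,0,-20.3,-28.2,0,-1]]'
python3 -m pendant '[[0,0,0,-20.3,-28.2,0,-1],[0,0,0,-20.3,-28.2,0,-1],[0,0,0,-20.3,-28.2,0,-1],[0,0,0,-20.3,-28.2,0,-1],[0,0,0,-20.3,-28.2,0,-1],[0,0,0,-20.3,-28.2,0,-1],[0,0,0,0,0,0,-1]]'
python3 - <<'E'
from h import *
st();go([*d2w(-.20,-.01),.154],np.pi+YAW)
go([*d2w(-.081,-.042),.154],np.pi+YAW)
E
```

```text
time_s: 1.1
tool_pos: [0.3265, 0.2878, 0.2531]
tcp_rot: [-0.095, -3.14, 0.0]
ft_force: [0.0, 0.5, -0.5]
finger_gap: 0.0002
time_s: 1.68
tool_pos: [0.4399, 0.1089, 0.2531]
tcp_rot: [0.105, 3.139, -0.004]
ft_force: [-0.1, -0.1, 0.2]
finger_gap: -0.0004
t 1.6833 p [0.4399 0.1089 0.2531] yaw 176.17 tilt [ 0.001 -0.002] F [-0.1 -0.1  0.2] M [0.02 0.02 0.05] gap -0.0004 q [ 0.24  0.04 -0.38  1.15 -0.    0.31]
rotvec [-0.0022  0.0014 -0.0068] shift [ 1.8  3.7 99.1]
rotvec [-0.0022  0.0014 -0.0068] shift [-117.2  -28.3   99.1]
```

```bash
python3 -m pendant '[[0,0,0,0.5,1,25,-1],[0,0,0,0.5,1,25,-1],[0,0,0,0.5,1,25,-1],[0,0,0,0.5,1,24,-1],[0,0,0,-10,-2.5,0,-1],[0,0,0,-10,-2.5,0,-1],[0,0,0,-10,-2.5,0,-1],[0,0,0,-10,-2.5,0,-1],[0,0,0,-10,-2.5,0,-1],[0,0,0,-10,-2.5,0,-1],[0,0,0,-10,-2.5,0,-1],[0,0,0,-10,-2.5,0,-1]]'
python3 -m pendant '[[0,0,0,-8,-2.5,0,-1],[0,0,0,-6,-2,0,-1],[0,0,0,-6,-2,0,-1],[0,0,0,-6,-2,0,-1],[0,0,0,-4,-1.5,0,-1],[0,0,0,-3,0,0,-1],[0,0,0,0,0,0,-1]]'
python3 - <<'E'
from h import *
st();go([*d2w(-.081,-.042),.154],np.pi+YAW);snap('side','s1')
a=snap('top','t1')[125:215,165:255];cv2.imwrite('pics/c1.png',cv2.resize(a[:,:,::-1],(400,400),interpolation=cv2.INTER_CUBIC))
E
```

```text
time_s: 2.68
tool_pos: [0.5159, 0.0918, 0.155]
tcp_rot: [0.096, 3.139, -0.001]
ft_force: [-0.9, -0.8, 5.0]
finger_gap: 0.0002
time_s: 3.27
tool_pos: [0.5475, 0.0803, 0.1548]
tcp_rot: [0.096, 3.14, -0.0]
ft_force: [-0.7, -1.7, 6.2]
finger_gap: -0.0
t 3.2667 p [0.5475 0.0803 0.1548] yaw 176.51 tilt [ 0.001 -0.   ] F [-0.7 -1.7  6.2] M [-0.31  0.01  0.  ] gap -0.0 q [ 0.15  0.29 -0.32  0.97 -0.    0.21]
rotvec [-0.      0.0006 -0.0009] shift [-8.1 -6.3  0.8]
```

View pics/s1.png

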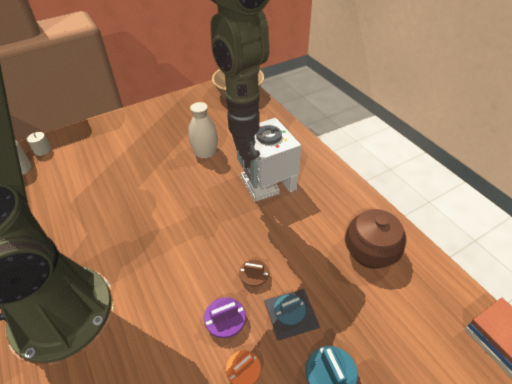

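The door is nearly shut with the finger on it at about (252,155). I push on slowly and watch the force.

```bash
for i in 1 2 3; do python3 -m pendant '[[0,0,0,-2.5,-1,0,-1],[0,0,0,-2.5,-1,0,-1],[0,0,0,0,0,0,-1]]' | grep -E "pos|force"; done
```

```text
tool_pos: [0.5527, 0.0784, 0.1549]
ft_force: [1.2, -1.0, 3.4]
tool_pos: [0.555, 0.0756, 0.1532]
ft_force: [-3.0, -0.7, 0.2]
tool_pos: [0.5551, 0.0736, 0.1521]
ft_force: [-17.9, -1.1, 6.0]
```

```bash
python3 -m pendant '[[0,0,0,0,0,0,-1],[0,0,0,0,0,0,-1],[0,0,0,10,0,0,-1],[0,0,0,30,0,0,-1],[0,0,0,30,0,0,-1],[0,0,0,0,0,-35,0.3],[0,0,0,0,0,-35,0.3],[0,0,0,0,-36,-15,0.3],[0,0,0,0,-36,-15,0.3],[0,0,0,0,-36,0,0.3],[0,0,0,0,-36,0,0.3],[0,0,0,0,-36,0,0.3]]'
python3 - <<'E'
from h import *
st();go([.4568,-.2799,.16],np.pi-.10)
snap('top','t2');T=cv2.imread('pics/t2.png');S=snap('side','s2')[:,:,::-1]
f=lambda I:cv2.resize(I,(400,400),interpolation=cv2.INTER_CUBIC)
cv2.imwrite('pics/c2.png',np.hstack([f(T[125:215,165:255]),f(S[105:205,215:315])]))
E
```

```text
time_s: 5.12
tool_pos: [0.4807, -0.1036, 0.2548]
tcp_rot: [0.095, 3.138, -0.001]
ft_force: [0.6, 0.8, 0.0]
finger_gap: 0.0555
t 5.1167 p [ 0.4807 -0.1036  0.2548] yaw 176.55 tilt [ 0.002 -0.001] F [0.6 0.8 0. ] M [-0.   -0.06  0.01] gap 0.0555 q [-0.21  0.11 -0.3   1.16 -0.   -0.15]
rotvec [-0.0004  0.0018  0.0398] shift [   6.2 -177.8   94.8]
```

View pics/c2.png

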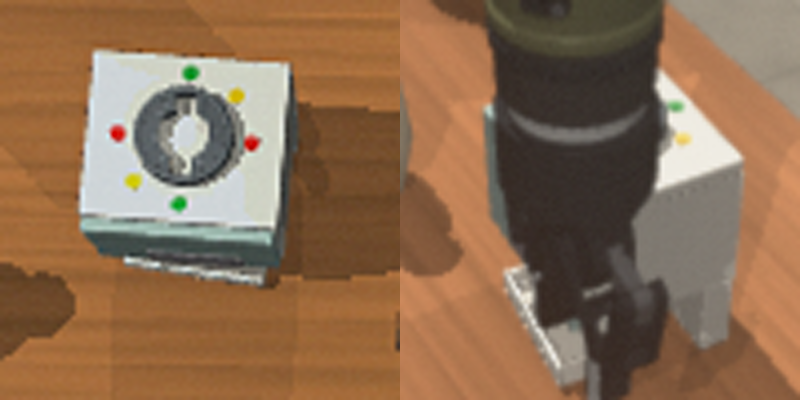

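The door is flush shut and the dispenser hasn't moved. I'll go down over the lid next.

```bash
python3 -m pendant '[[0,0,0.04,0,-35.5,8,0.3],[0,0,0,1.5,-35.5,18,0.3],[0,0,0,1.5,-35.5,18,0.3],[0,0,0,1.5,-35.5,18,0.3],[0,0,0,0,-35.5,18,0.3],[0,0,0,0,0,15,0.3],[0,0,0,0,0,0,0.3]]'
python3 - <<'E'
from h import *
st();go([.4568,-.2799,.057],np.pi-.10);I=snap('side','s3')[:,:,::-1]
cv2.imwrite('pics/c3.png',cv2.resize(I[230:350,210:370],(640,480),interpolation=cv2.INTER_CUBIC))
E
```

```text
time_s: 5.8
tool_pos: [0.4577, -0.2783, 0.1559]
tcp_rot: [-0.163, -3.133, -0.004]
ft_force: [-1.3, 0.3, -0.5]
finger_gap: 0.0554
t 5.8 p [ 0.4577 -0.2783  0.1559] yaw 174.06 tilt [-0.004  0.003] F [-1.3  0.3 -0.5] M [0.1  0.01 0.03] gap 0.0554 q [-0.55  0.26 -0.35  0.97  0.   -0.44]
rotvec [ 0.0023 -0.0043 -0.0037] shift [ 0.7 -1.7 98.9]
```

View pics/c3.png

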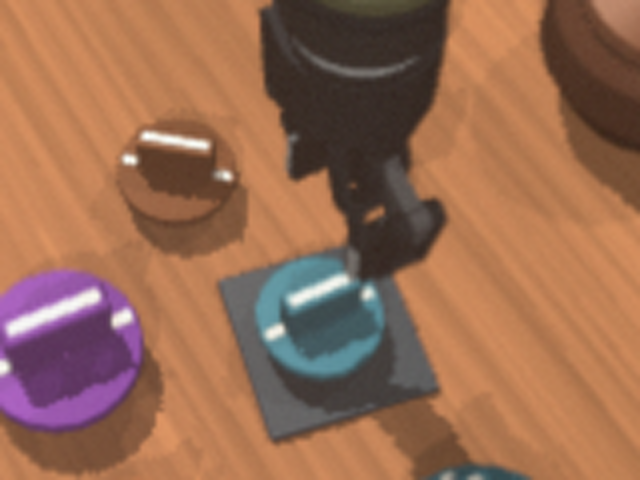

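The lid sits untouched between the jaw lines: bar stripe (290,302)-(348,280) in the crop, cap marks (272,332) and (369,294).

```bash
python3 - <<'E'
from h import *
e=onz('side',[(282.5,305.5),(297,300)],.060);print(e.mean(0),np.arctan2(*(e[1]-e[0])[1::-1]))
e=onz('side',[(278,313),(302.25,303.5)],.030);print(e.mean(0),np.arctan2(*(e[1]-e[0])[1::-1]))
E
python3 -m pendant '[[0.002,-0.004,0,0.5,-1.7,24,0.3],[0,0,0,0,0,24,0.3],[0,0,0,0,0,20,0.3],[0,0,0,0,0,12,0.3],[0,0,0,0,0,0,0.3]]'
```

```text
[ 0.45389065 -0.27698608  0.06      ] -0.1585363279953295
[ 0.45713743 -0.27656562  0.03      ] -0.15091869648753412
time_s: 6.27
tool_pos: [0.4585, -0.2777, 0.0779]
tcp_rot: [0.155, 3.137, -0.001]
ft_force: [-0.6, -0.0, -0.2]
finger_gap: 0.0557
```

```bash
python3 -m pendant '[[0,0,0.02,2,0,11,0.3],[0,0,0,0,0,9,0.3],[0,0,0,0,0,1,0.3],[0,0,0,0,0,0,-1],[0,0,0,0,0,0,-1],[0,0,0,0,0,0,-1],[0,0,0,0,0,0,-1],[0,0,0,0,0,0,-1],[0,0,0,0,0,0,-1]]' 50
python3 -c "from h import *;st()"
```

```text
time_s: 7.02
tool_pos: [0.4577, -0.2799, 0.0589]
tcp_rot: [0.189, 3.131, -0.004]
ft_force: [0.0, 0.5, 4.0]
finger_gap: 0.013
t 7.0167 p [ 0.4577 -0.2799  0.0589] yaw 173.08 tilt [ 0.005 -0.003] F [0.  0.5 4. ] M [ 0.33 -0.07  0.05] gap 0.013 q [-0.55  0.35 -0.47  0.74  0.   -0.43]
```

Gripped, with a gap of 13 mm against the 14 mm bar. Next: lift, turn to the neck's yaw and carry it over.

```bash
python3 -m pendant '[[0,0,0,0,0,-10,-1],[0,0,0,0,0,-30,-1],[0,0,0,0,0,-35,-1],[0,0,0,0,0,-35,-1],[0,0,0,0,0,-35,-1],[0,0,0,0,0,-35,-1],[0,0,0,0,0,-35,-1],[0,0,0,0,0,-26,-1],[0,0,0,0,0,0,-1]]'
python3 - <<'E'
from h import *
st();go([*(N[:2]),.29],np.pi+YAW)
I=snap('side','s4')[:,:,::-1];cv2.imwrite('pics/c4.png',cv2.resize(I[100:340,170:490],(800,600)))
E
```

```text
time_s: 7.77
tool_pos: [0.4582, -0.2805, 0.306]
tcp_rot: [0.189, 3.124, -0.011]
ft_force: [1.0, -0.5, -2.2]
finger_gap: 0.0129
t 7.7667 p [ 0.4582 -0.2805  0.306 ] yaw 173.07 tilt [ 0.011 -0.007] F [ 1.  -0.5 -2.2] M [-0.02 -0.01 -0.03] gap 0.0129 q [-0.55  0.17 -0.12  1.27 -0.   -0.43]
rotvec [-0.0064  0.012  -0.061 ] shift [-156.6  401.2   16. ]
```

View pics/c4.png

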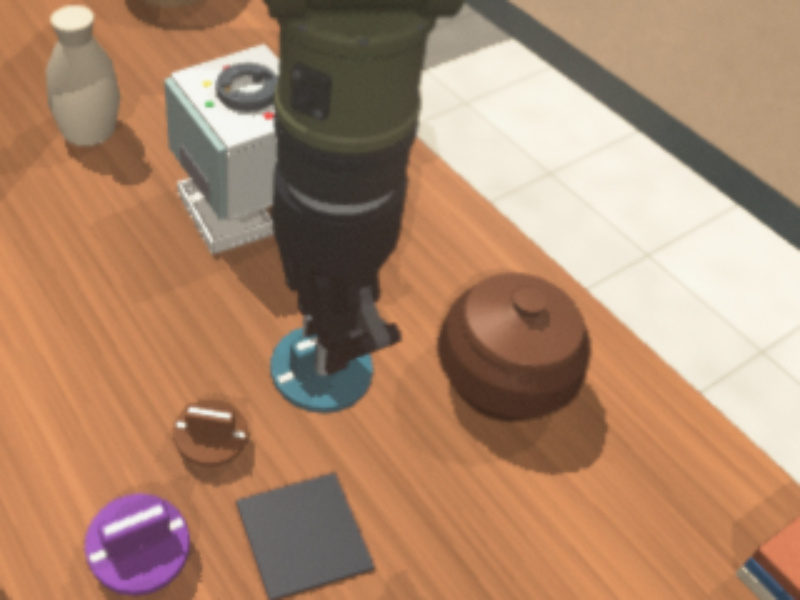

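Lid held level and the coaster is empty. Moving over the neck.

```bash
python3 -m pendant '[[-0.006,0.012,-0.061,0,0,0,-1],[0,0,0,-14.2,36.4,1,-1],[0,0,0,-14.2,36.4,1,-1],[0,0,0,-14.2,36.4,2,-1],[0,0,0,-14.2,36.4,2,-1],[0,0,0,-14.2,36.4,2,-1],[0,0,0,-14.2,36.4,2,-1],[0,0,0,-14.2,36.4,2,-1],[0,0,0,-14.2,36.4,2,-1],[0,0,0,-14.2,36.4,2,-1],[0,0,0,-14.2,36.4,0,-1],[0,0,0,-14.2,36.4,0,-1]]'
python3 -m pendant '[[0,0,0,0,0,8,-1],[0,0,0,0,0,8,-1],[0,0,0,0,0,0,-1]]'
cat > lid.py <<'E'
from h import *
from scipy.optimize import least_squares
def lid(tag,box={'side':(200,60,340,200),'top':(150,100,270,220)}):
    s=bot.observe();z=s['tool_pos'][2]-.0139-.019
    out=[]
    for n in('side','top'):
        I=snap(n,tag+n)[:,:,::-1];x0,y0,x1,y1=box[n]
        m=cv2.inRange(cv2.cvtColor(np.ascontiguousarray(I[y0:y1,x0:x1]),cv2.COLOR_BGR2HSV),(85,100,40),(105,255,255))
        cc=cv2.findContours(m,0,1)[0]
        if not cc: print(n,'none');continue
        c=np.vstack([k for k in cc if cv2.contourArea(k)>10])
        hu=cv2.convexHull(c).reshape(-1,2)+[x0,y0]
        P=onz(n,hu,z)[:,:2]
        r=least_squares(lambda q:np.linalg.norm(P-q,axis=1)-.036,P.mean(0),loss='soft_l1',f_scale=.001)
        print(n,'lid',np.round(r.x,4),'res',np.round(r.fun,4),len(P))
        out.append(cv2.resize(np.ascontiguousarray(I[y0:y1,x0:x1]),(400,400),interpolation=cv2.INTER_CUBIC))
    cv2.imwrite(f'pics/{tag}.png',np.hstack(out))
E
python3 - <<'E'
from lid import *
st();go([*N[:2],.275],np.pi+YAW);lid('L1')
E
```

```text
time_s: 8.82
tool_pos: [0.6355, 0.1129, 0.2819]
tcp_rot: [-0.093, -3.129, -0.005]
ft_force: [-0.4, -0.8, -1.4]
finger_gap: 0.0131
time_s: 9.07
tool_pos: [0.634, 0.1109, 0.2642]
tcp_rot: [-0.093, -3.127, -0.004]
ft_force: [0.1, -0.4, -1.8]
finger_gap: 0.0129
t 9.0667 p [0.634  0.1109 0.2642] yaw 176.6 tilt [-0.013  0.003] F [ 0.1 -0.4 -1.8] M [-0.06  0.03  0.07] gap 0.0129 q [0.17 0.41 0.11 1.29 0.01 0.23]
rotvec [ 0.0022 -0.0135  0.0007] shift [ -4.6  -0.  -10.8]Traceback (most recent call last):
  File "<stdin>", line 2, in <module>
  File "lid.py", line 11, in lid
    c=np.vstack([k for k in cc if cv2.contourArea(k)>10])
    return _nx.concatenate(arrs, 0, dtype=dtype, casting=casting)
           ~~~~~~~~~~~~~~~^^^^^^^^^^^^^^^^^^^^^^^^^^^^^^^^^^^^^^^
ValueError: need at least one array to concatenate
```

```bash
python3 - <<'E'
from h import *
S=cv2.imread('pics/L1side.png');T=snap('top','L1top')[:,:,::-1]
f=lambda I:cv2.resize(np.ascontiguousarray(I),(400,400),interpolation=cv2.INTER_CUBIC)
cv2.imwrite('pics/L1.png',np.hstack([f(S[70:200,205:335]),f(T[95:215,150:270])]))
print(proj('side',[[*N[:2],.24]]),proj('top',[[*N[:2],.24]]))
E
```

```text
[[269.22015556 117.16208052]] [[204.02299463 150.49068639]]
```

View pics/L1.png

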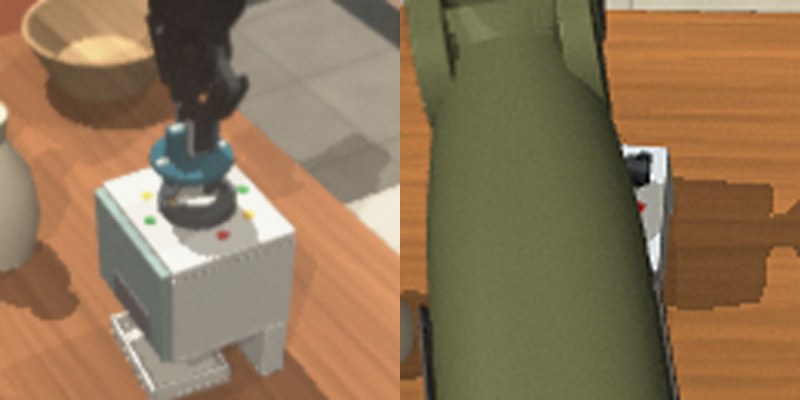

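The side view shows the lid just above the neck, at about (268,122) in the full picture. The top view is blocked by the arm, so I measure lid and neck dots in the same side picture.

```bash
python3 - <<'E'
from h import *
from scipy.optimize import least_squares
S=cv2.imread('pics/L1side.png');h=cv2.cvtColor(S,cv2.COLOR_BGR2HSV)
print(h[128,262],h[124,255],h[127,272])
m=np.zeros(h.shape[:2],np.uint8);m[105:136,248:288]=cv2.inRange(h,(88,110,50),(112,255,255))[105:136,248:288]
c=np.vstack(cv2.findContours(m,0,1)[0]).reshape(-1,2);hu=cv2.convexHull(c).reshape(-1,2);print(m.sum()//255,c.min(0),c.max(0))
hu=hu[hu[:,1]>=119]
for z in(.235,.231,.227):
    P=onz('side',hu,z)[:,:2]
    r=least_squares(lambda q:np.linalg.norm(P-q,axis=1)-.036,P.mean(0),loss='soft_l1',f_scale=.001)
    print(z,np.round(r.x,4),np.round(r.fun*1e3,1))
# dots
def b(box,lo,hi):
    x0,y0,x1,y1=box;mm=cv2.inRange(h[y0:y1,x0:x1],lo,hi);n,l,s,ce=cv2.connectedComponentsWithStats(mm);return [(ce[i]+[x0,y0],s[i,4]) for i in range(1,n)]
for k,lo,hi in(('green',(45,70,50),(80,255,255)),('yellow',(18,90,90),(34,255,255)),('red',(0,130,80),(8,255,255))):
    for p,a in b((240,120,305,155),lo,hi):print(k,np.round(p,1),a,np.round(onz('side',[p],.175)[0],4))
a=YAW
for k,d in(('g',0),('y',-45),('r',-90)):
    v=.047*np.array([np.cos(a+np.radians(d)),np.sin(a+np.radians(d))]);print(k,np.round(N[:2]+v,4),np.round(N[:2]-v,4))
E
```

```text
[94 64 99] [ 94  54 119] [95 75 98]Traceback (most recent call last):
  File "<stdin>", line 6, in <module>
    return _nx.concatenate(arrs, 0, dtype=dtype, casting=casting)
           ~~~~~~~~~~~~~~~^^^^^^^^^^^^^^^^^^^^^^^^^^^^^^^^^^^^^^^
ValueError: need at least one array to concatenate
```

```bash
python3 - <<'E'
from h import *
from scipy.optimize import least_squares
S=cv2.imread('pics/L1side.png');h=cv2.cvtColor(S,cv2.COLOR_BGR2HSV)
print(h[116:128:3,258:280:6].reshape(-1,3).tolist())
m=np.zeros(h.shape[:2],np.uint8);m[105:136,248:288]=cv2.inRange(h,(88,90,40),(115,255,255))[105:136,248:288]
n,l,s,ce=cv2.connectedComponentsWithStats(m);m=(l==1+np.argmax(s[1:,4])).astype(np.uint8)
c=np.vstack(cv2.findContours(m,0,1)[0]).reshape(-1,2);hu=cv2.convexHull(c).reshape(-1,2);print(m.sum(),c.min(0),c.max(0))
hu=hu[hu[:,1]>=119]
for z in(.235,.231,.227):
    P=onz('side',hu,z)[:,:2]
    r=least_squares(lambda q:np.linalg.norm(P-q,axis=1)-.036,P.mean(0),loss='soft_l1',f_scale=.001)
    print(z,np.round(r.x,4),np.round(r.fun*1e3,1))
def b(box,lo,hi):
    x0,y0,x1,y1=box;mm=cv2.inRange(h[y0:y1,x0:x1],lo,hi);n,l,s,ce=cv2.connectedComponentsWithStats(mm);return [(ce[i]+[x0,y0],s[i,4]) for i in range(1,n)]
for k,lo,hi in(('green',(45,60,50),(80,255,255)),('yellow',(18,80,90),(34,255,255)),('red',(0,110,80),(8,255,255))):
    for p,a in b((240,120,305,155),lo,hi):print(k,np.round(p,1),a,np.round(onz('side',[p],.175)[0],4))
a=YAW
for k,d in(('g',0),('y',-45),('r',-90)):
    v=.047*np.array([np.cos(a+np.radians(d)),np.sin(a+np.radians(d))]);print(k,np.round(N[:2]+v,4),np.round(N[:2]-v,4))
E
```

```text
[[94, 94, 120], [94, 48, 80], [16, 46, 61], [43, 13, 178], [94, 84, 112], [97, 52, 83], [18, 16, 79], [94, 77, 100], [44, 15, 192], [93, 59, 87], [95, 71, 93], [95, 77, 99], [95, 94, 136], [94, 73, 98], [94, 81, 107], [95, 75, 98]]
28 [258 124] [270 127]
0.235 [0.6337 0.117 ] [-6.9 -5.3 -0.6  3.4  3.2  1.7  0.7 -4.2]
0.231 [0.6364 0.1216] [-7.  -5.4 -0.6  3.5  3.2  1.7  0.7 -4.2]
0.227 [0.6391 0.1261] [-7.1 -5.4 -0.6  3.5  3.2  1.7  0.7 -4.3]
green [283.5 131.3] 6 [0.6856 0.1106 0.175 ]
green [253.  141.5] 6 [0.5915 0.1161 0.175 ]
yellow [252.2 133.4] 5 [0.6071 0.1476 0.175 ]
yellow [260.7 135.7] 3 [0.6219 0.127  0.175 ]
yellow [285.  139.5] 6 [0.6695 0.0786 0.175 ]
red [277. 146.] 5 [0.6364 0.0668 0.175 ]
g [0.6855 0.1078] [0.5917 0.1134]
y [0.6698 0.0754] [0.6074 0.1458]
r [0.6358 0.0637] [0.6414 0.1575]
```

```bash
cat > lid2.py <<'E'
from h import *
from scipy.optimize import least_squares
def fit(f,zc,rmin=None,box=(248,100,290,140)):
    "side picture: cap circle (hull below widest row) at cap-bottom rim height zc"
    S=cv2.imread(f);h=cv2.cvtColor(S,cv2.COLOR_BGR2HSV);x0,y0,x1,y1=box
    m=np.zeros(h.shape[:2],np.uint8);m[y0:y1,x0:x1]=cv2.inRange(h,(86,40,50),(104,255,255))[y0:y1,x0:x1]
    n,l,s,ce=cv2.connectedComponentsWithStats(m);m=(l==1+np.argmax(s[1:,4])).astype(np.uint8)
    rows=np.where(m.any(1))[0]
    R=[(y,np.where(m[y])[0].min(),np.where(m[y])[0].max()) for y in rows];print(R)
    w=max(R,key=lambda q:q[2]-q[1])[0]
    pts=np.array([(q[1]-.5,q[0]) for q in R if q[0]>=w]+[(q[2]+.5,q[0]) for q in R if q[0]>=w],float)
    P=onz('side',pts,zc)[:,:2]
    r=least_squares(lambda q:np.linalg.norm(P-q,axis=1)-.036,P.mean(0),loss='soft_l1',f_scale=.001)
    print('cap side',np.round(r.x,4),'corrected',np.round(r.x-[0,.0028],4),np.round(r.fun*1e3,1))
E
python3 - <<'E'
from lid2 import *
fit('pics/L1side.png',.2642-.0139-.023)
fit('pics/L1side.png',.2642-.0139-.017)
E
```

```text
[(np.int64(112), np.int64(259), np.int64(264)), (np.int64(113), np.int64(260), np.int64(264)), (np.int64(114), np.int64(259), np.int64(264)), (np.int64(115), np.int64(257), np.int64(264)), (np.int64(116), np.int64(256), np.int64(264)), (np.int64(117), np.int64(255), np.int64(278)), (np.int64(118), np.int64(255), np.int64(279)), (np.int64(119), np.int64(254), np.int64(279)), (np.int64(120), np.int64(254), np.int64(279)), (np.int64(121), np.int64(254), np.int64(280)), (np.int64(122), np.int64(254), np.int64(279)), (np.int64(123), np.int64(255), np.int64(279)), (np.int64(124), np.int64(255), np.int64(278)), (np.int64(125), np.int64(256), np.int64(277)), (np.int64(126), np.int64(257), np.int64(277)), (np.int64(127), np.int64(259), np.int64(276)), (np.int64(128), np.int64(259), np.int64(274)), (np.int64(129), np.int64(259), np.int64(271))]
cap side [0.6346 0.1155] corrected [0.6346 0.1127] [-0.8 -0.5 -2.1 -0.7 -1.  -0.6 -1.2  2.2  5.7 -0.3 -2.6 -1.7 -2.6 -2.8
 -0.3  0.7  1.   1.5]
[(np.int64(112), np.int64(259), np.int64(264)), (np.int64(113), np.int64(260), np.int64(264)), (np.int64(114)
[... 181 characters left out ...]
64(118), np.int64(255), np.int64(279)), (np.int64(119), np.int64(254), np.int64(279)), (np.int64(120), np.int64(254), np.int64(279)), (np.int64(121), np.int64(254), np.int64(280)), (np.int64(122), np.int64(254), np.int64(279)), (np.int64(123), np.int64(255), np.int64(279)), (np.int64(124), np.int64(255), np.int64(278)), (np.int64(125), np.int64(256), np.int64(277)), (np.int64(126), np.int64(257), np.int64(277)), (np.int64(127), np.int64(259), np.int64(276)), (np.int64(128), np.int64(259), np.int64(274)), (np.int64(129), np.int64(259), np.int64(271))]
cap side [0.6306 0.109 ] corrected [0.6306 0.1062] [-1.1 -0.7 -2.2 -0.7 -1.  -0.5 -1.   2.3  5.8 -0.7 -2.8 -1.9 -2.7 -2.8
 -0.3  0.8  1.1  1.7]
```

```bash
python3 -m pendant '[[0.002,-0.013,0,0,0,0,-1],[0,0,0,-3,0.5,5,-1],[0,0,0,-3,0.5,5,-1],[0,0,0,0,0,5,-1],[0,0,0,0,0,0,-1],[0,0,0,0,0,0,-1]]'
python3 -c "
from h import *
st();go([.640,.1118,.242],np.pi+YAW)"
```

```text
time_s: 9.67
tool_pos: [0.6417, 0.1117, 0.2521]
tcp_rot: [0.094, 3.136, 0.003]
ft_force: [-0.3, -0.4, -1.8]
finger_gap: 0.0128
t 9.6667 p [0.6417 0.1117 0.2521] yaw 176.56 tilt [0.004 0.002] F [-0.3 -0.4 -1.8] M [ 0.04 -0.02 -0.  ] gap 0.0128 q [0.17 0.41 0.09 1.24 0.   0.23]
rotvec [ 0.0019  0.004  -0.0001] shift [ 1.7 -0.1 10.1]
```

```bash
python3 -m pendant '[[0,0.003,0,1.5,0,4,-1],[0,0,0,0,0,4,-1],[0,0,0,0,0,0,-1]]'; for i in 1 2 3; do python3 -m pendant '[[0,0,0,0,0,1.5,-1],[0,0,0,0,0,1.5,-1],[0,0,0,0,0,0,-1]]'|grep -E "pos|force";done
python3 -c "
from h import *
st();snap('side','s5')"
```

```text
time_s: 9.92
tool_pos: [0.6401, 0.1121, 0.2438]
tcp_rot: [0.094, 3.139, 0.003]
ft_force: [-0.8, 0.2, -2.5]
finger_gap: 0.0128
tool_pos: [0.6406, 0.1121, 0.2415]
ft_force: [-1.0, -0.8, -1.7]
tool_pos: [0.6405, 0.1121, 0.2384]
ft_force: [0.8, 0.6, -3.0]
tool_pos: [0.6405, 0.1121, 0.2354]
ft_force: [-0.1, 0.4, -1.2]
t 10.6667 p [0.6405 0.1121 0.2354] yaw 176.57 tilt [0.002 0.002] F [-0.1  0.4 -1.2] M [-0.05  0.02 -0.02] gap 0.0131 q [0.17 0.41 0.06 1.21 0.   0.23]
```

It is 7 mm into the neck with no contact force, so I carry on down.

```bash
for i in 1 2 3; do python3 -m pendant '[[0,0,0,0,0,1.3,-1],[0,0,0,0,0,1.3,-1],[0,0,0,0,0,0,-1]]'|grep -E "pos|force";done
python3 -c "
from h import *
st()"
```

```text
tool_pos: [0.6405, 0.1121, 0.2329]
ft_force: [0.3, 0.7, -2.0]
tool_pos: [0.6405, 0.1121, 0.2302]
ft_force: [-0.7, -0.3, -2.1]
tool_pos: [0.6407, 0.1121, 0.228]
ft_force: [-0.0, -0.5, -2.0]
t 11.4667 p [0.6407 0.1121 0.228 ] yaw 176.57 tilt [0.002 0.002] F [-0.  -0.5 -2. ] M [-0.04 -0.02  0.01] gap 0.0132 q [0.17 0.42 0.04 1.19 0.   0.23]
```

```bash
for i in 1 2 3; do python3 -m pendant '[[0,0,0,0,0,1,-1],[0,0,0,0,0,0,-1]]'|grep -E "pos|force";done
python3 - <<'E'
from h import *
st();I=snap('side','s6')[:,:,::-1]
cv2.imwrite('pics/c6.png',cv2.resize(np.ascontiguousarray(I[85:175,215:335]),(800,600),interpolation=cv2.INTER_CUBIC))
E
```

```text
tool_pos: [0.6407, 0.1121, 0.2279]
ft_force: [-2.1, -0.7, 4.2]
tool_pos: [0.6407, 0.1122, 0.2279]
ft_force: [-4.4, -1.3, 9.4]
tool_pos: [0.6407, 0.1121, 0.2278]
ft_force: [-5.6, -1.5, 15.6]
t 11.9667 p [0.6407 0.1121 0.2278] yaw 176.57 tilt [0.004 0.002] F [-5.6 -1.5 15.6] M [-0.24  1.4   0.01] gap 0.0129 q [0.17 0.42 0.04 1.19 0.   0.23]
```

View pics/c6.png

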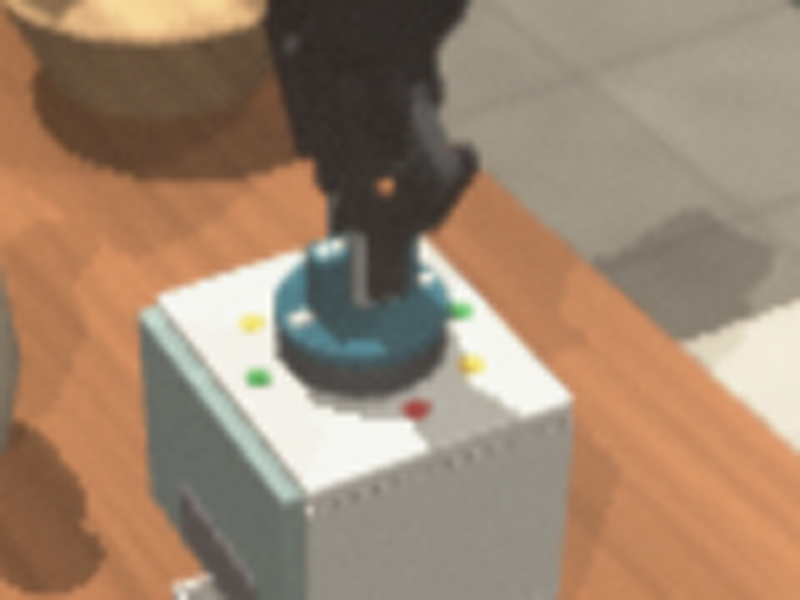

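The lid is seated in the neck with its stripe in line with the green dots (260,377) and (458,312), and the door is shut. I ease the push and turn clockwise.

```bash
python3 -m pendant '[[0,0,0,0,0,-2,-1],[0,0,0,0,0,0,-1],[0,0,0.07,0,0,0,-1],[0,0,0.07,0,0,0,-1],[0,0,0.07,0,0,0,-1],[0,0,0.07,0,0,0,-1],[0,0,0,0,0,0,-1]]' 80
python3 -c "from h import *;st()"
python3 -m pendant '[[0,0,0.07,0,0,0,-1],[0,0,0.07,0,0,0,-1],[0,0,0.07,0,0,0,-1],[0,0,0.07,0,0,0,-1],[0,0,0,0,0,0,-1]]' 80
python3 -c "from h import *;st()"
```

```text
time_s: 12.6
tool_pos: [0.6414, 0.1125, 0.228]
tcp_rot: [0.535, 3.092, 0.005]
ft_force: [-1.5, 0.1, 5.7]
finger_gap: 0.0126
t 12.6 p [0.6414 0.1125 0.228 ] yaw 160.38 tilt [0.004 0.003] F [-1.5  0.1  5.7] M [0.06 0.11 0.06] gap 0.0126 q [0.17 0.42 0.04 1.19 0.   0.52]
time_s: 13.02
tool_pos: [0.6412, 0.1121, 0.228]
tcp_rot: [0.961, 2.988, 0.005]
ft_force: [-1.4, -1.0, 6.9]
finger_gap: 0.0122
t 13.0167 p [0.6412 0.1121 0.228 ] yaw 144.33 tilt [0.004 0.002] F [-1.4 -1.   6.9] M [-0.25  0.32  0.04] gap 0.0122 q [0.17 0.42 0.04 1.19 0.   0.8 ]
```

```bash
python3 -m pendant '[[0,0,0.075,0,0,0,-1],[0,0,0.075,0,0,0,-1],[0,0,0.075,0,0,0,-1],[0,0,0,0,0,0,-1],[0,0,0,0,0,0,-1],[0,0,0,0,0,0,-1],[0,0,0,0,0,0,-1]]' 80
python3 - <<'E'
from h import *
st();I=snap('side','s7')[:,:,::-1]
cv2.imwrite('pics/c7.png',cv2.resize(np.ascontiguousarray(I[85:175,215:335]),(800,600),interpolation=cv2.INTER_CUBIC))
E
```

```text
time_s: 13.6
tool_pos: [0.641, 0.1118, 0.228]
tcp_rot: [1.287, 2.863, 0.004]
ft_force: [-2.4, -0.9, 5.8]
finger_gap: 0.0124
t 13.6 p [0.641  0.1118 0.228 ] yaw 131.6 tilt [0.004 0.001] F [-2.4 -0.9  5.8] M [-0.44  0.46  0.06] gap 0.0124 q [0.17 0.42 0.04 1.19 0.   1.02]
```

View pics/c7.png

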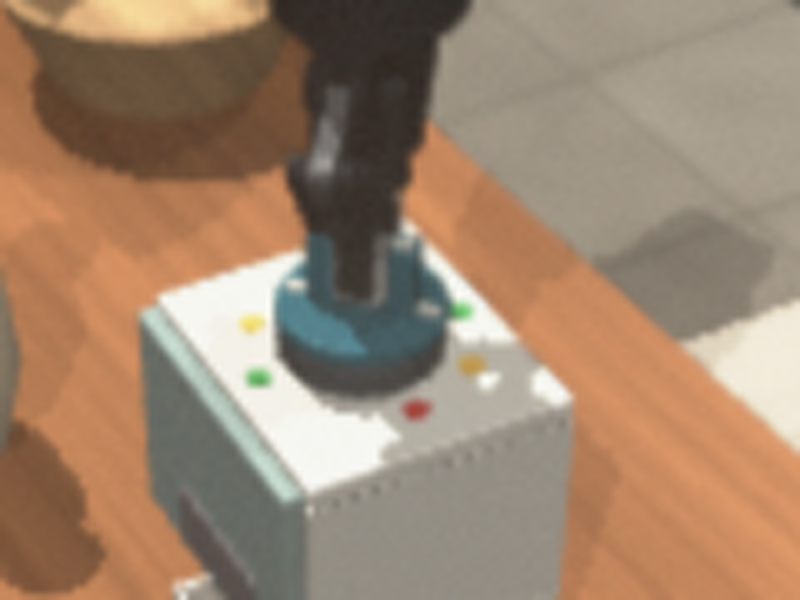

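The cap marks at (296,286) and (428,310) now point roughly at the yellow dots (252,324) and (472,365). I compute the angle before handing in.

```bash
python3 - <<'E'
from h import *
f=lambda a:[(215+x*.15,85+y*.15) for x,y in a]
for n,a,z in(('now',[(296,286),(428,310)],.199),('before',[(300,318),(427,277)],.199)):
    e=onz('side',f(a),z);v=e[1]-e[0];print(n,np.round(e,4),'turn',np.degrees(YAW-np.arctan2(v[1],v[0])))
E
```

```text
now [[0.6207 0.1313 0.199 ]
 [0.6577 0.0904 0.199 ]] turn 44.438643962084626
before [[0.6114 0.1125 0.199 ]
 [0.6691 0.1088 0.199 ]] turn 0.20967292620278602
```

The vision check gives 44.4 deg and the wrist turn 45.0 deg, so I hand in.

```bash
python3 -c "
from h import *
st();bot.sign_off()"
```

```text
t 13.65 p [0.641  0.1118 0.228 ] yaw 131.59 tilt [0.004 0.001] F [-2.4 -1.4  7.7] M [-0.41  0.39  0.1 ] gap 0.0127 q [0.17 0.42 0.04 1.19 0.   1.02]
the job is handed in; nothing more can be done
```

The job is handed in at 13.65 s of the 64 s allowed, with the gripper still holding the lid at the vent position. The sign-off reports no verdict.

- **Door:** I pushed it shut until the push met a stop at about 18 N. Later pictures showed it still flush.
- **Lid in the neck:** I took the small teal lid from the coaster and lowered it into the neck in line with the green dots. It seated at the expected height, about 24.5 mm above the mouth.
- **Turn:** The picture shows the stripe turned 44.4 deg and the wrist shows 45.0 deg, so it points at the yellow dots. It did not click into the lock.
- **Grip:** The grip is set to 80 N and the lid pushes down lightly, at about 6–8 N.

**Disagreements and limits:**
- The two cameras differed by about 3 mm in y at the neck, so I aimed between them, and the lid went in without contact.
- The top camera was blocked by the arm over the neck, so the final checks used the side camera and the robot's own readings.
- I never touched the vase, bean pot or dish, and they looked in place in the pictures. I did not measure them at the end.

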